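Clip the spare air cylinder into its test holder

TASK

Take the spare air cylinder out of the blue storage slot by whichever end of its barrel is free, and lay it in the two grey V rests of the cradle, letting go of it there to change your hold. Then take it by the middle of the barrel and press it down into the fork clip so that the barrel itself pushes the sprung yellow jaw aside and sits fully home with the jaw closed over it, centred in the clip, its rod pointing to the end with the red scale. Leave the bottle, the circuit board, the parts cup and the solder reel where they stand.

Things in the scene. Friction and masses are not known exactly. Their poses are not given: they have to be found in the camera images.
- cylinder: Loose grey-white air cylinder, 176 mm long, 0.14 to 0.28 kg. Its x axis runs along it towards the thin rod. Barrel 26 mm in diameter (straight for 55 mm either side of barrel_mid, 136 mm in all), rod 10 mm in diameter. The origin lies 13 mm off the axis and turns round it when the cylinder rolls: prefer the points.
- barrel_mid (a point): Point on the cylinder's axis at the middle of the barrel. The cylinder's centre of mass lies within 10 mm of it. Starts 50 mm above the bench.
- rod_tip (a point): Point on the cylinder's axis at the free end of the rod, 107 mm from barrel_mid.
- slot: Fixed blue U channel (48 mm long in x, 46 wide, walls 8 thick up to 60 mm above the bench, inside 30 wide, floor 36.5 up) on a black foot 52 x 50 x 10. It hides the middle 48 mm of the barrel from fingers; both barrel ends stick out, 30 mm of straight barrel each: grip 48 to 50 mm from barrel_mid. Cylinder lies along slot x, rod to +x, and lifts straight up. Origin: centre of the underside.
- cradle: Fixed cradle, foot 84 x 70 x 10 mm, with two grey V rests 8 mm thick at x = +-26 mm; the V is 45 degrees a side, its arms 31 mm out at most and up to 65 mm above the bench. The barrel lies in it along cradle x, rod to either side, and can be gripped between the rests or beyond them. Origin: centre of the underside.
- cradle_mid (a point): Point midway between the V rests where barrel_mid lies when the barrel rests there, 50 mm above the bench.
- clip: Fixed dark steel fork clip, foot 130 x 86 x 12 mm. Two forks 14 thick at x = +-45: flat seat 36.5 up; fixed cheek at -y, face 14 mm off the axis, flaring out from 62 up to 80 mm; jaw at +y. Between the forks fingers have room down to the foot but for a bar 8 thick at y +26, z 19. A red scale marks the +x end, where the rod must point (along +x). Origin: centre of the underside, below the seat.
- clip_mid (a point): Point where barrel_mid lies when the barrel is fully home in the clip, 50 mm above the bench.
- jaw (a joint): Sprung yellow jaw at the clip's +y side: one hinge along x, an arm with a black roller (10 mm diameter) at each fork. 0 = closed; grows as it swings outward, to 0.45 rad. The barrel pressed straight down drives it to about 0.12 rad in passing, with roughly 8 to 12 N; below that it springs back to 0.03 or less and keeps the barrel home.
- jaw_nose (a point): Midway between the two rollers, on their axis; at rest 62 mm above the bench and 12 mm to +y of the clip's middle.
- bottle: Loose white squeeze bottle with blue cap, 58 mm in diameter, 157 mm tall; it stands close beside one end of the barrel in the slot (either end) and blocks that end for the fingers. Origin: centre of the underside. To be left alone.
- board: Loose green circuit board, 45 x 63 x 12 mm, lying beside the other end of the barrel, low enough for fingertips to pass well above it when the barrel is gripped at the height of its axis. Origin: centre of the underside. To be left alone.
- cup: Loose small open grey cup of brass nuts, 61 mm in diameter, 36 mm tall. Origin: centre of the underside. To be left alone.
- reel: Loose blue reel of solder, 54 mm in diameter, 40 mm tall. Origin: centre of the underside. To be left alone.
Mind the look-alikes: they are no part of the job. Of the things that look like the cradle, the largest one is meant.

How it is judged (in metres and radians):
On the way, in this order (a step that is already met when the one before it is completed fails the run):
1. the cylinder lies in both V rests of the cradle, let go (distance between barrel_mid and cradle_mid below 0.025 m and z of barrel_mid in the frame of cradle between 0.0465 and 0.0535 m and angle between the x axis of cylinder and the x axis of cradle, either way round below 0.1 rad and contact force between the fingers and cylinder below 0.1 N and linear speed of cylinder below 0.02 m/s), for 0.2 s.
2. the barrel, on its way down, pushes the jaw aside (value of joint jaw above 0.07 rad and contact force between jaw and cylinder above 1 N and z of barrel_mid in the frame of clip above 0.054 m), for 0.03 s.
At the end, for the whole second after the job is handed in: The cylinder lies in the clip: barrel_mid within 11 mm of clip_mid in plan and 3.5 mm in height (4 mm sideways), aligned within 0.06 rad, rod towards the red scale, jaw below 0.09 rad, cylinder released and at rest, bottle upright (horizontal distance between barrel_mid and clip_mid below 0.011 m and z of barrel_mid in the frame of clip between 0.0465 and 0.0535 m and y of barrel_mid in the frame of clip between -0.004 and 0.004 m and angle between the x axis of cylinder and the x axis of clip, either way round below 0.06 rad and x of rod_tip in the frame of clip above 0.05 m and value of joint jaw below 0.09 rad and contact force between the fingers and cylinder below 0.1 N and linear speed of cylinder below 0.02 m/s and angle between bottle's own z axis and vertical below 0.1 rad); the robot touches nothing.
It fails at once if the squeeze bottle is moved more than 20 mm (distance of bottle from where it was at the start of the episode above 0.02 m).
It fails at once if the green circuit board is moved more than 20 mm (distance of board from where it was at the start of the episode above 0.02 m).
It fails at once if the parts cup is moved more than 20 mm (distance of cup from where it was at the start of the episode above 0.02 m).
It fails at once if the solder reel is moved more than 20 mm (distance of reel from where it was at the start of the episode above 0.02 m).
It also fails if it takes over 72 s, if anything falls off the work surface, if the arm or the gripper's body presses on something with over 40 N, if the wrist force passes 120 N, or if a joint passes its speed limit or range.

ROBOT

A 6-joint arm with a two-finger parallel gripper is mounted at the origin on a cart in front of the work surface, level with it; the furniture and walls round the work are solid. World frame = base frame: x ahead of the robot, y to its left, z up, the work surface at z = 0. Lengths are in mm, angles in degrees, forces in N, time in s.
With the tool pointing down it reaches from about 250 to 800 mm from the base axis. Payload 8.5 kg.
Tool frame: the origin (TCP) lies on the centre line of the jaws, within the pads' length; the fingertips stand 14 mm ahead of it and the grasp point (between the pads) lies 5 mm behind it (robot.tips_ahead is the distance from the TCP to the fingertips, in mm); z points along the fingers, y is the line along which they close (so a half turn about z gives the same grasp; the last joint's range is limited). The gripper opens to 85 mm and grips with 20 to 120 N. Pads are 22 mm wide; open, the fingers measure 114 mm over their backs; the gripper's body (76 mm by 85 mm) begins 54 mm behind the grasp point. The pads swing forward as they close: fully open they stand 13 mm farther back than shut.
Start: joints at [-76.604, 13.648, -0.773, 75.585, 0, 90], TCP at [121.617, -510.673, 222.076] pointing down, gripper open.
Joint ranges: [-152.45, 152.45], [-59.26, 108.67], [-65.41, 83.53], [-104.44, 129.93], [-82.83, 76.93], [-180, 180]. Speed limits (degrees/s): [127.2, 127.2, 159.86, 180, 180, 180].

INTERFACE

Orientations are given as [roll, pitch, yaw] about the fixed x, y, z axes, in that order (R = Rz(yaw) Ry(pitch) Rx(roll)).
In Python, from plant import robot gives the robot as it stands.
- The arm moves only by the shell command python3 -m inch 'ROWS' [FORCE]. ROWS is JSON, a list of rows, each a list of 5 numbers: the shift along the world's x, y, z in m, then the turn about the world's z in rad, then the finger opening in m, from 0 to 0.0854. In form: [[x, y, z, turn, grip], ...]. A call has 1 to 20 rows; each row is the pose to reach, as a shift and turn from the pose commanded when the call began; what a row does not reach only later rows make up. A row lasts 1/10 s, in which the tool goes at most 50 mm and 8.59 degrees, less where a joint would pass 70% of its speed; a pose out of reach is approached as far as the arm can. A call with a gripper value outside its range is refused whole. The fingers move at their own pace and stop on an object; FORCE is the grip in N (left out, the last holds). Time passes only in rows, so rows that repeat a pose let the fingers close. It gives the time, the measured TCP pose, the force, the opening and the grip force at its end, in the units of the state.
- robot.get_state(): the state, without advancing time (a new reading comes with each control period).
- robot.capture(name): name is "scene" or "side" or "wrist"; returns a dict with "frame" (400x640x3 uint8, red, green, blue), "fovy" (degrees; the focal length in pixels is half the picture's height over the tangent of half this angle, whatever the lens; pixels are square), "cx", "cy" (the principal point, pixels), "k1" (the pictures are not rectified: a ray, as slopes to the right and down, at radius r is drawn at 1 + k1 r^2 times it, then the intrinsics apply), "world_from_camera" (4x4, takes a point from camera to world coordinates); the wrist camera has in their place "hand_eye" (4x4, takes a point from camera to tool coordinates, whose origin is the TCP and whose axes are the flange's). Camera axes: x right, y down, z forward; pixel columns grow to the right and rows downward; lengths in mm; the calibration is good to about 2 mm. A picture is of the moment at which its call begins: read the wrist's pose just before it. There is no depth.
- robot.close_job(): hands the job in; it is judged then, once.
Trained networks look in a picture, given as the dict that the camera call returned (one of the last four; its "shot" number tells which), for a name from the list of things; names that differ only in an ending like _2 or _b are one class to them, and where a whole thing is asked for, a point or a joint stands for the part that bears it (a point fixed in the world has none). Each returns a list of dicts, best first, with "score" (0 to 1); they miss things now and then, are a little off and sometimes report something else, mostly with a low value. They report only what shows in the picture. A call takes as long as a camera call. They do not tell look-alikes from the thing itself.
- robot.spot_in(picture, thing): "point" ([column, row] in pixels, amid what is visible of it).
The state is a dict: "clock": time; "qpos": joint angles; "joint_vel": joint speeds; "tau": joint torques, N m; "ee_pos": TCP position; "ee_rot": TCP orientation; "wrist_force": force on the tool from outside, world axes, zero at the start; "moment": the same for the moment, N m; "opening": finger opening in mm; "gripper_force": force on a finger pad.
Only numpy, scipy, OpenCV 4.12 (cv2) and the standard library are available. Lean on these libraries where they do the work, as an engineer would, in place of code of your own. Each camera call takes 0.05 s, during which the arm holds its last target. There are 200 camera calls.

## Working session

There is one attempt and no reset: what is moved stays moved. The work goes in short steps, Python scripts to look and compute and a shell command to move; the robot and the scene stay as the last step left them, time stands still between calls to the robot, and variables do not carry over. Pictures are saved under pics/ and viewed, at most 10 in all, crops included, and the job is handed in when it is done.

```bash
ls; mkdir -p pics
cat > h.py <<'E'
import numpy as np, cv2
from scipy.spatial.transform import Rotation as R
from plant import robot
def tool():
    s=robot.get_state(); T=np.eye(4)
    T[:3,:3]=R.from_euler('xyz',s['ee_rot'],degrees=True).as_matrix(); T[:3,3]=s['ee_pos']; return T
def cap(n):
    T=tool(); p=robot.capture(n)
    p['T']=T@np.array(p['hand_eye']) if n=='wrist' else np.array(p['world_from_camera'])
    return p
def K(p):
    f=200/np.tan(np.radians(p['fovy']/2)); return f
def ray(p,uv):
    f=K(p); d=np.array([(uv[0]-p['cx'])/f,(uv[1]-p['cy'])/f]); s=d.copy()
    for _ in range(30): s=d/(1+p['k1']*(s@s))
    return p['T'][:3,3], p['T'][:3,:3]@np.r_[s,1]
def atz(p,uv,z):
    o,d=ray(p,uv); return o+d*(z-o[2])/d[2]
def proj(p,X):
    c=np.linalg.inv(p['T'])@np.r_[X,1]; s=c[:2]/c[2]; s=s*(1+p['k1']*(s@s)); return s*K(p)+[p['cx'],p['cy']]
def tri(obs):
    A=np.zeros((3,3)); b=np.zeros(3)
    for p,uv in obs:
        o,d=ray(p,uv); d=d/np.linalg.norm(d); M=np.eye(3)-np.outer(d,d); A+=M; b+=M@o
    return np.linalg.solve(A,b)
def save(p,n): cv2.imwrite('pics/'+n,cv2.cvtColor(p['frame'],cv2.COLOR_RGB2BGR))
E
python3 - <<'E'
from h import *
np.set_printoptions(precision=1,suppress=True)
for n in ['scene','side','wrist']:
    p=cap(n); save(p,n+'0.png'); print(n,p['fovy'],p['k1'],p['T'][:3,3],p['T'][:3,2])
    for t in ['cylinder','slot','cradle','clip','jaw','bottle','board','cup','reel']:
        print(t,[(np.round(d['point']),round(d['score'],2),atz(p,d['point'],30)[:2]) for d in robot.spot_in(p,t)[:3]])
E
```

```text
pics
scene 46.77900329966734 0.030602594495428126 [-293.8  715.9  935.8] [ 0.6 -0.5 -0.6]
cylinder [(array([311., 202.]), 0.55, array([559.1, -38.6]))]
slot [(array([308., 211.]), 0.66, array([532. ,  -2.4]))]
cradle [(array([249., 267.]), 0.88, array([462. , 269.5])), (array([166., 304.]), 0.79, array([501.1, 493.1])), (array([190., 270.]), 0.71, array([560.6, 391.6]))]
clip [(array([378., 186.]), 0.78, array([ 477.8, -261.3]))]
jaw [(array([374., 191.]), 0.57, array([ 467. , -228.5]))]
bottle [(array([289., 198.]), 0.67, array([624.8,  -3.6])), (array([312., 203.]), 0.29, array([554.9, -38.7]))]
board [(array([302., 235.]), 0.49, array([461.8,  81.2]))]
cup [(array([392., 161.]), 0.71, array([ 542.2, -408.3]))]
reel [(array([252., 221.]), 0.57, array([608.8, 151.4]))]
side 45.802133762154284 -0.1051686786278893 [  -52.5 -1004.1   806.5] [ 0.4  0.7 -0.5]
cylinder [(array([330., 206.]), 0.92, array([548.5,   9.7]))]
slot [(array([331., 216.]), 0.54, array([526.4, -32.7]))]
cradle [(array([341., 190.]), 0.66, array([624.1,  71.3]))]
clip [(array([360., 272.]), 0.89, array([ 462.9, -280.3]))]
jaw [(array([355., 261.]), 0.49, array([ 475.3, -239.6]))]
bottle [(array([343., 192.]), 0.92, array([625.3,  63. ]))]
board [(array([308., 216.]), 0.45, array([466.2,  -1.7]))]
cup [(array([423., 297.]), 0.77, array([ 544.3, -425.5])), (array([342., 190.]), 0.46, array([627. ,  71.1]))]
reel [(array([331., 183.]), 0.53, array([620. , 127.6]))]
wrist 58.12134338727527 -0.04250299482214539 [ 188.9 -493.3  373.8] [-0.3 -0.1 -1. ]
cylinder []
slot []
cradle []
clip []
jaw []
bottle []
board []
cup []
reel []
```

Run:
```python
import cv2
a=cv2.imread('pics/scene0.png')[130:340,120:440]; b=cv2.imread('pics/side0.png')[120:330,200:520]
cv2.imwrite('pics/a.png',cv2.resize(a,None,fx=2.5,fy=2.5,interpolation=3)); cv2.imwrite('pics/b.png',cv2.resize(b,None,fx=2.5,fy=2.5,interpolation=3))
```

```text
(no output)
```

View pics/a.png

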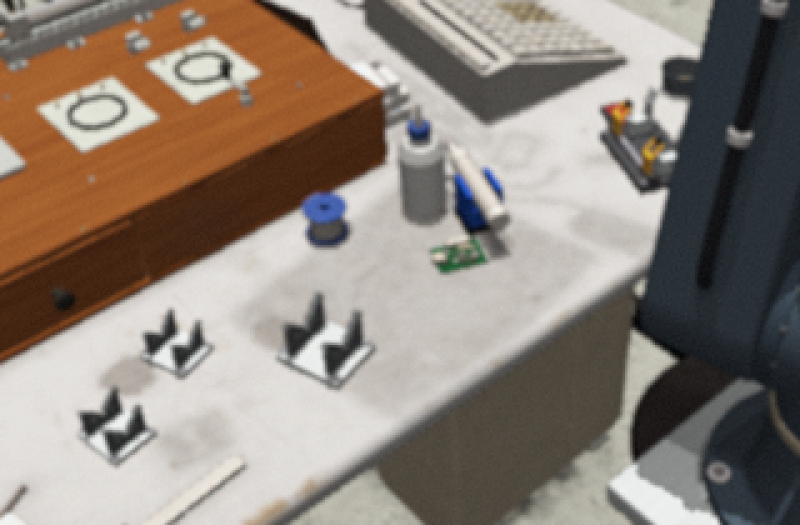

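View pics/b.png

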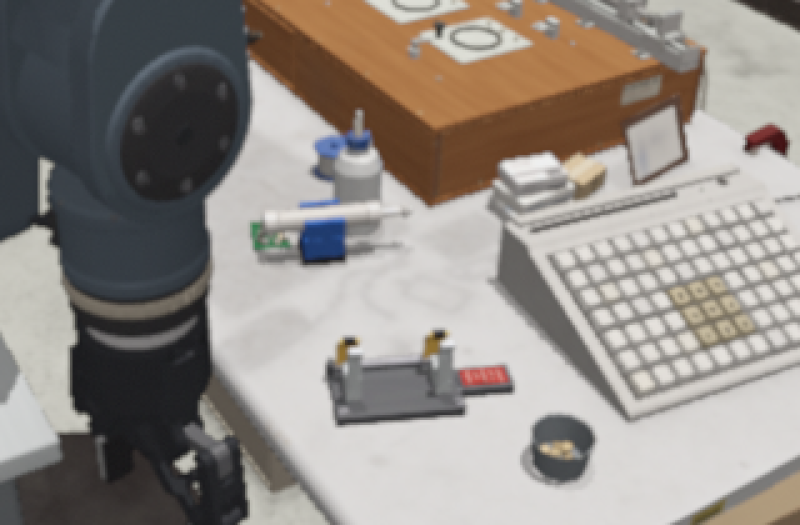

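The scene picture shows three cradles; the largest is the one at pixel (249,267). In the side picture the rod points right, towards world +x, with the bottle at the rod end, so the rear (-x) end of the barrel is free. The clip's red scale is on its right, at +x. I'll move the wrist camera over the clip first.

```bash
python3 -m inch '[[0,0,0.05,0,0.085],[0.04,0.03,0.1,0,0.085],[0.08,0.055,0.11,0,0.085],[0.12,0.085,0.11,0,0.085],[0.16,0.11,0.11,0,0.085],[0.2,0.14,0.11,0,0.085],[0.24,0.17,0.11,0,0.085],[0.28,0.2,0.11,0,0.085],[0.32,0.23,0.11,0,0.085],[0.34,0.24,0.11,0,0.085],[0.34,0.24,0.11,0,0.085],[0.34,0.24,0.11,0,0.085]]'
cat > look.py <<'E'
import sys,pickle
from h import *
np.set_printoptions(precision=1,suppress=True)
p=cap('wrist'); n=sys.argv[1]; save(p,n+'.png'); pickle.dump(p,open(n+'.pkl','wb'))
print(robot.get_state()['ee_pos'],robot.get_state()['ee_rot'],robot.get_state()['qpos'])
for t in sys.argv[2].split(','):
    print(t,[(np.round(d['point']),round(d['score'],2),atz(p,d['point'],30)[:2]) for d in robot.spot_in(p,t)[:3]])
E
python3 look.py w1 clip,jaw,cylinder,slot,cup
```

```text
clock: 2.7
ee_pos: [462.0, -270.1, 331.7]
ee_rot: [-180.0, 0.0, 13.5]
wrist_force: [-0.5, 0.1, 0.6]
opening: 84.9
gripper_force: 0.0
[ 461.4 -270.7  331.9] [-180.     0.    13.4] [-30.4  14.1  15.8  91.7  -0.  136.2]
clip [(array([317., 138.]), 0.91, array([ 484.3, -266.3])), (array([69., 65.]), 0.44, array([500.2,  48.2])), (array([106.,  54.]), 0.24, array([523.3,   3.2]))]
jaw [(array([297., 132.]), 0.78, array([ 484.7, -239.7]))]
cylinder [(array([107.,  49.]), 0.64, array([529.5,   3.3])), (array([68., 67.]), 0.36, array([498.5,  48.8]))]
slot [(array([128.,  51.]), 0.8, array([532.8, -22.4]))]
cup []
```

```bash
python3 -m inch '[[0,0.05,0,0,0.085],[0,0.1,0,0,0.085],[0,0.1,0,0,0.085],[0,0.1,0,0,0.085]]';python3 look.py w2 clip,jaw,cylinder,slot,cup;python3 -m inch '[[0,0.05,0,0,0.085],[0,0.1,0,0,0.085],[0,0.15,0,0,0.085],[0,0.15,0,0,0.085],[0,0.15,0,0,0.085]]';python3 look.py w3 clip,jaw,cylinder,slot,cup,board,bottle
python3 - <<'E'
import cv2,numpy as np
cv2.imwrite('pics/w23.png',np.vstack([cv2.imread('pics/w2.png')[:,:],cv2.imread('pics/w3.png')])[:, :])
E
```

```text
clock: 3.4
ee_pos: [461.4, -170.2, 332.6]
ee_rot: [180.0, -0.0, 13.5]
wrist_force: [-0.8, -1.0, 0.7]
opening: 84.9
gripper_force: 0.0
[ 461.5 -171.   332.4] [180.   -0.   13.4] [-20.3   9.6  10.   90.4  -0.  146.3]
clip [(array([388., 153.]), 0.95, array([ 486.1, -258.5]))]
jaw [(array([369., 153.]), 0.58, array([ 480.3, -235.2]))]
cylinder [(array([198.,  65.]), 0.64, array([534.8,  -6.8]))]
slot [(array([207.,  71.]), 0.73, array([530.8, -19. ]))]
cup [(array([520., 133.]), 0.89, array([ 550.7, -414.5])), (array([195.,  67.]), 0.55, array([532.3,  -4.3]))]
clock: 4.2
ee_pos: [461.8, -20.0, 332.1]
ee_rot: [180.0, 0.0, 13.5]
wrist_force: [-0.6, 0.0, -0.6]
opening: 85.1
gripper_force: 0.0
[461.8 -21.  332. ] [180.    0.   13.4] [ -2.6   6.6   6.3  89.7  -0.  164. ]
clip [(array([495., 182.]), 0.84, array([ 483.8, -254.8]))]
jaw [(array([482., 174.]), 0.8, array([ 488.8, -234.3])), (array([327.,  91.]), 0.67, array([541.2, -14.2]))]
cylinder [(array([329.,  92.]), 0.8, array([541.4, -17.4])), (array([308.,  27.]), 0.33, array([605.8,  24.5])), (array([482., 176.]), 0.27, array([ 487.5, -235.5]))]
slot [(array([332., 105.]), 0.88, array([526.8, -25.2]))]
cup [(array([618., 160.]), 0.96, array([ 551.5, -405.4]))]
board [(array([264., 117.]), 0.91, array([493.6,  54.1]))]
bottle [(array([329.,  92.]), 0.21, array([540.6, -16.8]))]
```

View pics/w2.png

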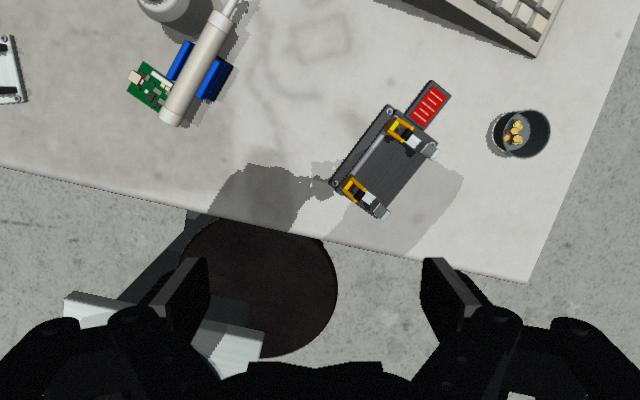

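The overhead wrist view shows the cylinder from (170,118) to the rod at (235,5), the clip at (388,150) with the red scale at (430,103), and the cup at (520,133). Next come better-centred views of the slot, the cradle and the clip.

```bash
python3 -m inch '[[0.03,0,0,0,0.085],[0.06,0,0,0,0.085],[0.06,0,0,0,0.085],[0.06,0,0,0,0.085]]';python3 look.py w4 cylinder,slot,bottle,board
python3 -m inch '[[0,0.05,0,0,0.085],[0,0.1,0,0,0.085],[0,0.13,0,0,0.085],[0,0.13,0,0,0.085],[0,0.13,0,0,0.085]]';python3 look.py w5 cylinder,slot,bottle,board,cradle,reel
python3 -m inch '[[0,0.05,0,0,0.085],[-0.01,0.1,0,0,0.085],[-0.02,0.15,0,0,0.085],[-0.02,0.15,0,0,0.085],[-0.02,0.15,0,0,0.085]]';python3 look.py w6 cradle,reel
python3 - <<'E'
import cv2,numpy as np
a=cv2.imread('pics/w4.png'); b=cv2.imread('pics/w5.png')
print([x.shape for x in (a,b)])
cv2.imwrite('pics/c1.png',cv2.resize(a[0:230,180:480],None,fx=2.6,fy=2.6,interpolation=2))
E
```

```text
clock: 5.0
ee_pos: [521.6, -21.1, 331.4]
ee_rot: [-180.0, 0.1, 13.4]
wrist_force: [-0.8, -0.4, 0.3]
opening: 84.6
gripper_force: 0.0
[521.2 -21.  331.8] [-180.     0.1   13.4] [ -2.3  12.8  14.   91.3   0.  164.3]
cylinder [(array([316., 142.]), 0.66, array([538.2, -16.8])), (array([472., 213.]), 0.55, array([ 495. , -241.3]))]
slot [(array([301., 142.]), 0.85, array([533.3,   1. ]))]
bottle [(array([291.,  86.]), 0.64, array([597.1,  28.4]))]
board [(array([256., 158.]), 0.66, array([500.4,  52.2])), (array([315., 141.]), 0.53, array([538.6, -15.4])), (array([468., 212.]), 0.5, array([ 494.6, -234.8]))]
clock: 5.75
ee_pos: [521.2, 109.8, 332.3]
ee_rot: [180.0, -0.0, 13.5]
wrist_force: [-0.0, -0.2, 0.1]
opening: 84.8
gripper_force: 0.0
[521.3 109.2 332.4] [180.   -0.   13.4] [ 11.8  13.9  15.5  91.6  -0.  178.4]
cylinder [(array([418., 168.]), 0.9, array([537.2, -21.5]))]
slot [(array([400., 169.]), 0.95, array([529.5,   1.1]))]
bottle [(array([404., 112.]), 0.86, array([599.1,  16.8])), (array([419., 170.]), 0.4, array([534.5, -23.4]))]
board [(array([350., 182.]), 0.7, array([498.9,  59.2])), (array([419., 168.]), 0.51, array([537.4, -22.5]))]
cradle [(array([116.,  55.]), 0.93, array([583.9, 371.6])), (array([33., 86.]), 0.89, array([525.6, 471.4])), (array([194., 162.]), 0.86, array([476.8, 260. ]))]
reel [(array([313.,  54.]), 0.75, array([638.6, 142.2])), (array([403., 168.]), 0.15, array([532.,  -3.]))]
clock: 6.6
ee_pos: [525.8, 179.8, 332.0]
ee_rot: [-177.8, 0.1, 17.7]
wrist_force: [0.2, -0.5, -0.0]
opening: 85.3
gripper_force: 0.0
[525.9 180.  332. ] [-177.8    0.1   17.7] [ 17.6  16.4  18.9  92.6   2.2 179.9]
cradle [(array([253., 171.]), 0.82, array([477.6, 261.7])), (array([185.,  60.]), 0.75, array([583.7, 376.9])), (array([102.,  85.]), 0.61, array([524.8, 473.2]))]
reel [(array([385.,  76.]), 0.93, array([638.9, 141.4]))]
[(400, 640, 3), (400, 640, 3)]
```

View pics/c1.png

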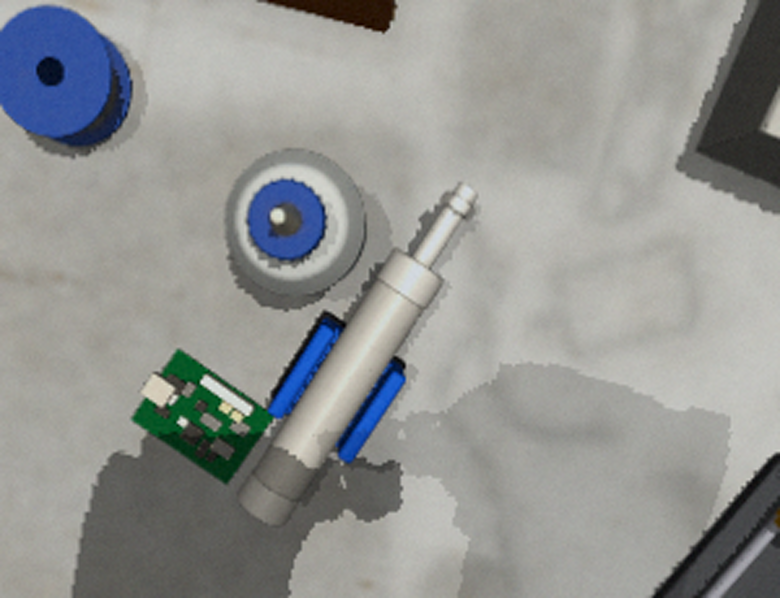

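View pics/w5.png

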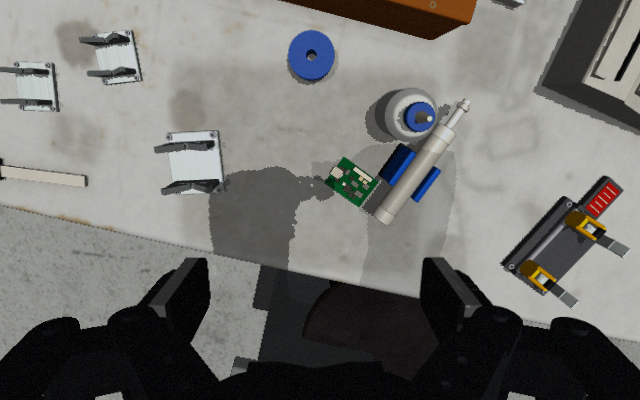

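```bash
python3 - <<'E'
import cv2,numpy as np
def c(n,x,y): return cv2.resize(cv2.imread(f'pics/{n}.png')[y:y+100,x:x+133],(400,300),interpolation=2)
cv2.imwrite('pics/c2.png',np.vstack([np.hstack([c('w5',130,110),c('w6',190,120)]),np.hstack([c('w2',325,70),c('w1',250,55)])]))
E
python3 - <<'E'
from h import *
import pickle
np.set_printoptions(precision=1,suppress=True)
L=lambda n:pickle.load(open(n+'.pkl','rb'))
a,b=L('w4'),L('w5')
t=tri([(a,(358.8,72.3)),(b,(465,101))]); r=tri([(a,(281.9,194.2)),(b,(383,219))])
print(t,r,np.linalg.norm(t-r)); d=(t-r); print(np.degrees(np.arctan2(d[1],d[0])))
for p,T,Rr in((a,(358.8,72.3),(281.9,194.2)),(b,(465,101),(383,219))):
    A,B=atz(p,T,50),atz(p,Rr,50); print(A,B,np.linalg.norm(A-B),np.degrees(np.arctan2(*(A-B)[1::-1])))
W=lambda u,v:(180+u/2.6,v/2.6)
for q in [(335,318),(275,415),(400,365),(347,460)]: print(atz(a,W(*q),60))
E
```

```text
[629.  -45.9  46. ] [467.8   9.7  54.1] 170.78543011770944
-19.047293615869606
[629.  -45.6  50. ] [467.7   9.8  50. ] 170.53922499041605 -18.956442758026075
[628.4 -44.4  50. ] [465.6   8.5  50. ] 171.14828801876087 -18.00381663770302
[561.6  -2.9  60. ]
[513.   13.9  60. ]
[548.2 -36.   60. ]
[500.2 -22.9  60. ]
```

View pics/c2.png

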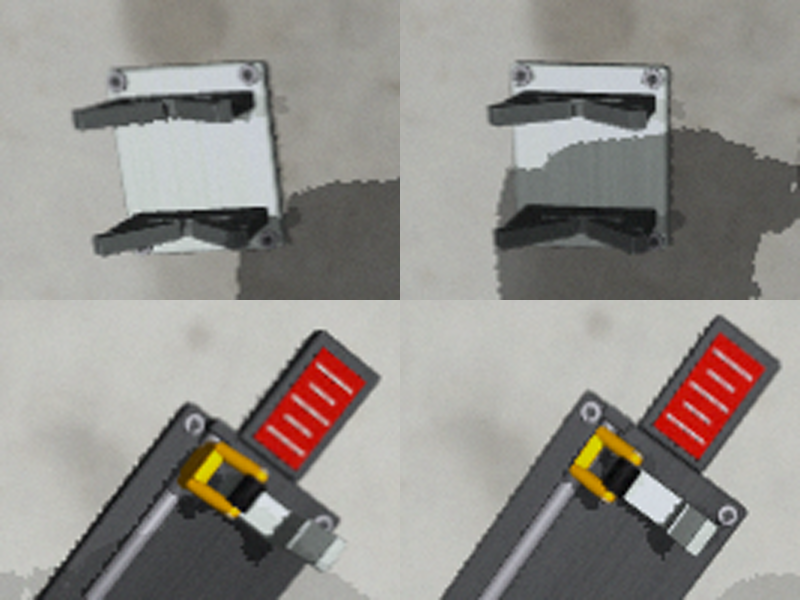

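The crops show the cradle foot with its screws at c2 (117,80), (248,75) and (267,238). On the clip, the screws are at (195,425) and (323,522), and the yellow jaw lies on the side away from the white cheek. I'll compute both poses.

Run:
```python
from h import *
import pickle
np.set_printoptions(precision=1,suppress=True)
L=lambda n:pickle.load(open(n+'.pkl','rb'))
w=[L(n) for n in ('w5','w6','w2','w1')]; off=[(130,110),(190,120),(325,70),(250,55)]
c=lambda i,u,v:(off[i][0]+(u-400*(i%2))*133/400,off[i][1]+(v-300*(i//2))/3)
ang=lambda A,B:np.degrees(np.arctan2(*(A-B)[1::-1]))
print('cradle foot')
for i,q in((0,[(108,68),(262,62),(285,243)]),(1,[(512,62),(670,66),(667,250)])):
    P=[atz(w[i],c(i,*x),10) for x in q]; print(*P,'mid',(P[0]+P[2])/2,ang(P[0],P[1]),ang(P[1],P[2]),[np.linalg.norm(P[0]-P[1]),np.linalg.norm(P[1]-P[2])])
print('V bottoms tri', tri([(w[0],c(0,168,112)),(w[1],c(1,578,112))]),tri([(w[0],c(0,186,228)),(w[1],c(1,580,228))]))
print('clip screws')
for i,q in((2,[(195,425),(323,522)]),(3,[(590,410),(728,515)])):
    P=[atz(w[i],c(i,*x),12) for x in q]; print(*P,ang(P[0],P[1])-90,np.linalg.norm(P[0]-P[1]))
print('bar',ang(atz(w[2],c(2,170,497),23),atz(w[2],c(2,90,600),23)),ang(atz(w[3],c(3,570,485),23),atz(w[3],c(3,488,600),23)))
print('w2 corners',atz(w[2],(331,184),12),atz(w[2],c(2,188,403),12))
```

```text
cradle foot
[502.3 307.5  10. ] [520.3 242.   10. ] [442.5 218.5  10. ] mid [472.4 263.   10. ] 105.37759558872894 16.822039993506905 [np.float64(67.87957445795693), np.float64(81.30043751914576)]
[501.6 308.5  10. ] [521.4 241.4  10. ] [440.2 219.2  10. ] mid [470.9 263.9  10. ] 106.37678777762194 15.258757059574833 [np.float64(69.97152585942302), np.float64(84.1866665297833)]
V bottoms tri [495.  270.4  36.8] [445.7 257.   33. ]
clip screws
[ 536.3 -249.8   12. ] [ 510.  -316.1   12. ] -21.671127195528285 71.35956301013253
[ 537.2 -248.3   12. ] [ 508.8 -315.9   12. ] -22.756847212655885 73.33539913182832
bar -22.78675348859892 -22.734834206513945
w2 corners [ 426.5 -199.7   12. ] [ 544.4 -244.3   12. ]
```

```bash
python3 -m inch '[[0,-0.04,0,0.15,0.085],[0,-0.08,0,0.3,0.085],[0,-0.12,0,0.45,0.085],[0,-0.14,0,0.6,0.085],[-0.01,-0.15,0,0.75,0.085],[-0.02,-0.16,0,0.9,0.085],[-0.03,-0.17,0,1.05,0.085],[-0.04,-0.176,0,1.2,0.085],[-0.043,-0.176,-0.02,1.35,0.085],[-0.043,-0.176,-0.04,1.5,0.085],[-0.043,-0.176,-0.06,1.65,0.085],[-0.043,-0.176,-0.08,1.8,0.085],[-0.043,-0.176,-0.1,1.95,0.085],[-0.043,-0.176,-0.12,2.1,0.085],[-0.043,-0.176,-0.14,2.25,0.085],[-0.043,-0.176,-0.16,2.4,0.085],[-0.043,-0.176,-0.17,2.51,0.085],[-0.043,-0.176,-0.17,2.51,0.085],[-0.043,-0.176,-0.17,2.51,0.085],[-0.043,-0.176,-0.17,2.51,0.085]]'; python3 look.py w7 cylinder,slot
```

```text
clock: 8.75
ee_pos: [483.4, 3.6, 163.0]
ee_rot: [-177.8, 0.2, 161.3]
wrist_force: [-1.0, -0.8, -0.2]
opening: 85.5
gripper_force: 0.0
[483.4   3.7 162.9] [-177.8    0.2  161.3] [  1.8  11.7 -12.3  66.6  -2.1  20.5]
cylinder [(array([320., 252.]), 0.84, array([538.2, -13.2]))]
slot [(array([338., 241.]), 0.98, array([533.3,   3.9])), (array([608.,  70.]), 0.25, array([465.2, 238.1]))]
```

View w7.

View pics/w7.png

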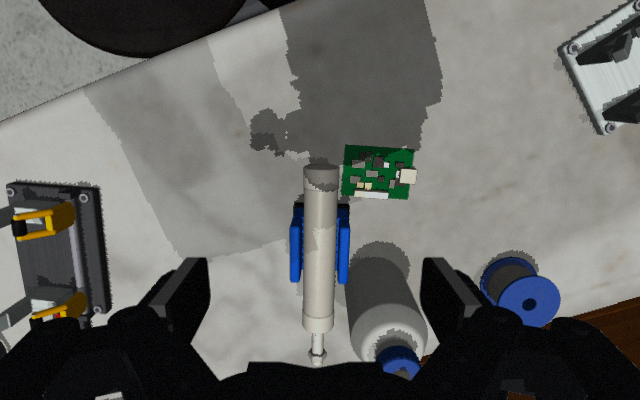

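The cylinder runs vertically between the fingers, its axis at column 321 near row 190 and column 318 near row 322, with the bottle to the right at (385,330).

Run:
```python
from h import *
import pickle
np.set_printoptions(precision=1,suppress=True)
p=pickle.load(open('w7.pkl','rb'))
A=atz(p,(321,190),52);B=atz(p,(318,322),52);print(A,B,np.degrees(np.arctan2(*(B-A)[1::-1])))
E_=atz(p,(321.5,170),50);F=atz(p,(317,362),50); print('ends',E_,F,np.linalg.norm(E_-F))
d=(B-A)[:2]/np.linalg.norm((B-A)[:2]); n=np.array([-d[1],d[0]]); m=F[:2]-107*d; print('mid',m,'grip48',m-48*d,m-49*d)
t=tool();tp=t[:3,3];print(tp,'lateral of TCP from axis (left+)',(tp[:2]-A[:2])@n, 'along from mid',(tp[:2]-m)@d, t[:3,2])
```

```text
[481.3   6.6  52. ] [589.5 -32.   52. ] -19.653910401093032
ends [467.3  11.6  50. ] [629.6 -46.4  50. ] 172.32732502431008
mid [528.8 -10.5] grip48 [483.6   5.7] [482.7   6. ]
[483.2   3.7 162.7] lateral of TCP from axis (left+) -2.061353917967392 along from mid -47.680284376066915 [-0. -0. -1.]
```

```bash
python3 -m inch '[[0,0.001,-0.03,-0.01,0.085],[0,0.001,-0.06,-0.01,0.085],[0,0.001,-0.09,-0.01,0.085],[0,0.001,-0.118,-0.01,0.085],[0,0.001,-0.118,-0.01,0.085],[0,0.001,-0.118,-0.01,0.06],[0,0.001,-0.118,-0.01,0.045],[0,0.001,-0.118,-0.01,0.035],[0,0.001,-0.118,-0.01,0.03],[0,0.001,-0.118,-0.01,0.03],[0,0.001,-0.118,-0.01,0.03]]' 25
```

```text
clock: 10.0
ee_pos: [483.0, 4.8, 44.4]
ee_rot: [-177.8, 0.1, 160.9]
wrist_force: [-1.4, -0.1, -0.2]
opening: 30.1
gripper_force: 0.0
```

```bash
python3 -m inch '[[0,0,0,0,0.027],[0,0,0,0,0.025],[0,0,0,0,0.02],[0,0,0,0,0.01],[0,0,0,0,0.01]]' 40; python3 -m inch '[[0,0,0,0,0.01],[0,0,0,0,0.01],[0,0,0.005,0,0.01],[0,0,0.01,0,0.01],[0,0,0.015,0,0.01]]' 70
```

```text
clock: 10.5
ee_pos: [482.7, 4.7, 44.1]
ee_rot: [-177.8, 0.1, 160.9]
wrist_force: [-1.9, -1.1, 2.1]
opening: 21.4
gripper_force: 37.3
clock: 11.0
ee_pos: [482.8, 4.9, 59.4]
ee_rot: [-177.8, 0.1, 160.9]
wrist_force: [-0.1, 0.6, -2.4]
opening: 19.1
gripper_force: 64.7
```

```bash
python3 -m inch '[[0,0,0.02,0,0.01],[0,0,0.04,0,0.01],[0,0,0.04,0,0.01]]'; python3 look.py w8 cylinder,slot
python3 - <<'E'
from h import *
p=cap('side'); save(p,'s8.png')
u=proj(p,tool()[:3,3]).astype(int); print(u)
a=cv2.imread('pics/w8.png')[100:400,170:470]; b=cv2.imread('pics/s8.png')[u[1]-60:u[1]+60,u[0]-50:u[0]+70]
cv2.imwrite('pics/d8.png',np.hstack([cv2.resize(a,(400,400)),cv2.resize(b,(400,400),interpolation=2)]))
E
```

```text
clock: 11.3
ee_pos: [484.6, 4.9, 101.4]
ee_rot: [-177.9, 0.3, 160.9]
wrist_force: [0.5, -0.9, -2.1]
opening: 19.3
gripper_force: 64.9
[483.8   4.9 100. ] [-177.8    0.2  160.9] [  1.9  14.4 -18.6  57.6  -2.1  21. ]
cylinder [(array([314., 286.]), 0.9, array([537.1, -15.1]))]
slot [(array([349., 235.]), 0.44, array([508.3,  19.7]))]
[311 193]
```

View pics/d8.png

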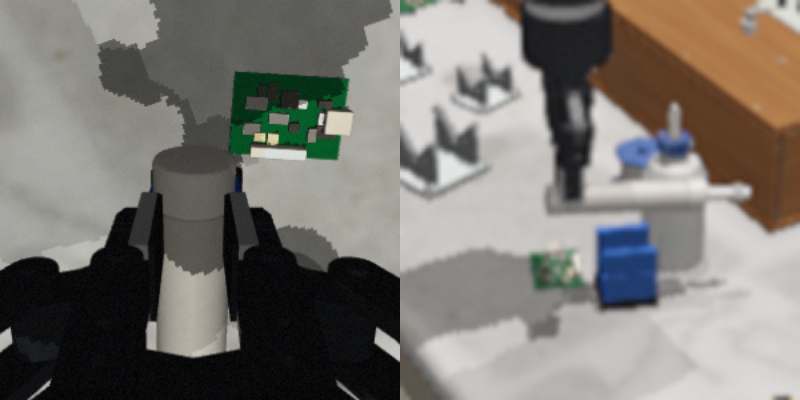

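The cylinder is held level and centred at its rear end, and the slot is clear. I'll lift it above the bottle and carry it to the cradle.

```bash
python3 -m inch '[[0,0,0.03,0,0.01],[0,0,0.06,0,0.01],[0,0,0.09,0,0.01],[0,0.01,0.1,0,0.01],[0,0.03,0.1,0.05,0.01],[0,0.06,0.1,0.15,0.01],[-0.01,0.09,0.1,0.25,0.01],[-0.02,0.12,0.1,0.35,0.01],[-0.03,0.15,0.1,0.45,0.01],[-0.04,0.18,0.1,0.55,0.01],[-0.05,0.21,0.1,0.605,0.01],[-0.0585,0.235,0.1,0.605,0.01],[-0.0585,0.246,0.1,0.605,0.01],[-0.0585,0.246,0.07,0.605,0.01],[-0.0585,0.246,0.04,0.605,0.01],[-0.0585,0.246,0.01,0.605,0.01],[-0.0585,0.246,-0.01,0.605,0.01],[-0.0585,0.246,-0.02,0.605,0.01],[-0.0585,0.246,-0.02,0.605,0.01],[-0.0585,0.246,-0.02,0.605,0.01]]'; python3 look.py w9 cylinder,cradle
python3 - <<'E'
from h import *
out=[]
for n in ('side','scene'):
    p=cap(n); u=proj(p,(471,263,50)).astype(int); out.append(cv2.resize(p['frame'][max(0,u[1]-55):u[1]+55,u[0]-55:u[0]+55][:,:,::-1],(400,400),interpolation=2))
cv2.imwrite('pics/d9.png',np.hstack(out))
E
```

```text
clock: 13.5
ee_pos: [424.7, 250.9, 79.4]
ee_rot: [-177.8, 0.1, -164.4]
wrist_force: [0.6, -0.5, -2.3]
opening: 19.3
gripper_force: 65.2
[425.  251.1  79.9] [-177.8    0.2 -164.4] [ 32.   16.3 -19.3  54.9  -2.2  16.4]
cylinder [(array([316., 288.]), 0.85, array([468.6, 263.9])), (array([348., 237.]), 0.51, array([430.2, 272.9]))]
cradle [(array([349., 233.]), 0.82, array([427.6, 272.3])), (array([602., 375.]), 0.82, array([478.5, 468.7]))]
```

View pics/d9.png

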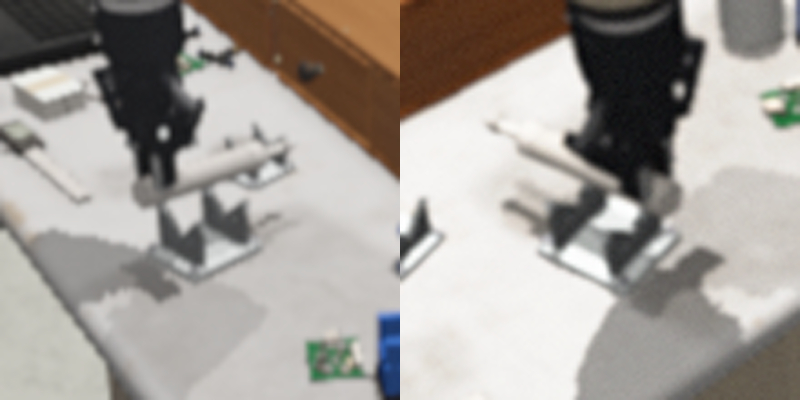

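Both views show the barrel level above both V rests and in line with the cradle. I'll lower it.

```bash
python3 -m inch '[[0,0,-0.015,0,0.01],[0,0,-0.025,0,0.01],[0,0,-0.03,0,0.01],[0,0,-0.032,0,0.01],[0,0,-0.034,0,0.01],[0,0,-0.034,0,0.01]]'
```

```text
clock: 14.35
ee_pos: [424.4, 250.7, 45.4]
ee_rot: [-177.8, 0.1, -164.4]
wrist_force: [-0.6, -1.6, -1.2]
opening: 19.2
gripper_force: 65.4
```

```bash
python3 -m inch '[[0,0,-0.001,0,0.01],[0,0,-0.001,0,0.022],[0,0,-0.001,0,0.026],[0,0,-0.001,0,0.035],[0,0,-0.001,0,0.06],[0,0,-0.001,0,0.085],[0,0,-0.001,0,0.085],[0,0,0.02,0,0.085],[0,0,0.06,0,0.085],[0,0,0.1,0,0.085],[0,0,0.1,0,0.085],[0,0,0.1,0,0.085]]'; python3 look.py w10 cylinder,cradle
```

```text
clock: 15.55
ee_pos: [424.8, 251.2, 145.9]
ee_rot: [-177.8, 0.2, -164.4]
wrist_force: [-0.9, -0.4, 0.1]
opening: 84.8
gripper_force: 0.0
[424.2 250.7 144.9] [-177.8    0.1 -164.4] [ 32.   13.2 -13.1  64.3  -2.2  16.4]
cylinder [(array([319., 256.]), 0.77, array([477.5, 266.9]))]
cradle [(array([404., 354.]), 0.8, array([547., 364.])), (array([336., 243.]), 0.74, array([462.6, 276.6])), (array([538., 322.]), 0.71, array([484.1, 462.8]))]
```

View pics/w10.png

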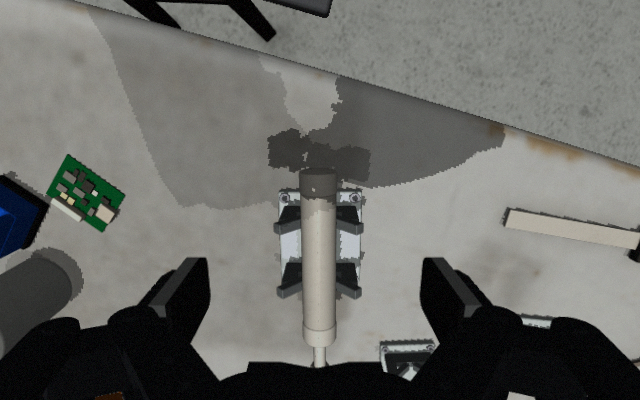

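The cylinder lies in both V rests, with its axis at column 319. The rests cross it at about rows 222 and 282, the rear end is at row 171 and the barrel front at row 345. I'll compute the middle regrasp and fit the clip foot's outline in the earlier pictures.

```bash
cat > fit.py <<'E'
from h import *
import pickle,sys
from scipy.optimize import minimize
from scipy.ndimage import map_coordinates
def hullpts(p,pose,hx,hy,h,n=40):
    x,y,a=pose; c,s=np.cos(a),np.sin(a)
    P=np.array([proj(p,(x+c*u-s*v,y+s*u+c*v,z)) for z in(0,h) for u in(-hx,hx) for v in(-hy,hy)])
    H=cv2.convexHull(P.astype(np.float32))[:,0,:].astype(float); c0=H.mean(0); out=[]
    for A,B in zip(H,np.roll(H,-1,0)):
        L=np.linalg.norm(B-A); 
        if L<8: continue
        d=(B-A)/L; nn=np.array([d[1],-d[0]]); nn*=np.sign(nn@(A-c0))
        for t in np.linspace(.05,.95,n): out.append((*(A+(B-A)*t),*nn,L))
    return np.array(out)
def score(pose,ps,hx,hy,h,dl=2.):
    S=0
    for p,g in ps:
        q=hullpts(p,pose,hx,hy,h); f=lambda k:map_coordinates(g,[q[:,1]+k*q[:,3],q[:,0]+k*q[:,2]],order=1,mode='nearest')
        S+=np.average(np.clip(f(dl)-f(-dl),-20,80),weights=q[:,4])
    return -S/len(ps)
def fit(names,x0,hx,hy,h):
    ps=[]
    for n in names:
        p=pickle.load(open(n+'.pkl','rb')); g=cv2.GaussianBlur(p['frame'].astype(np.float32).mean(2),(0,0),1.0); ps.append((p,g))
    best=None
    for dx in(-6,0,6):
      for dy in(-6,0,6):
        r=minimize(score,[x0[0]+dx,x0[1]+dy,x0[2]],args=(ps,hx,hy,h),method='Nelder-Mead',options=dict(initial_simplex=np.array([[x0[0]+dx,x0[1]+dy,x0[2]]]*4)+np.array([[0,0,0],[5,0,0],[0,5,0],[0,0,.05]])))
        if best is None or r.fun<best.fun: best=r
    return best
E
python3 - <<'E'
from fit import *
np.set_printoptions(precision=1,suppress=True)
for ns in(['w1'],['w2'],['w1','w2']):
    r=fit(ns,[468.6,-260,-.393],65,43,12); print(ns,r.x[:2],np.degrees(r.x[2]),r.fun)
p=pickle.load(open('w10.pkl','rb'))
A=atz(p,(319,195),52);B=atz(p,(319,335),52);d=(B-A)[:2]/np.linalg.norm((B-A)[:2]);print('axis',A,B,np.degrees(np.arctan2(*d[::-1])))
print('rear',atz(p,(319,171),50),'front',atz(p,(319,345),58))
t=tool()[:3,3]; n=np.array([-d[1],d[0]]); print('tcp',t,'lat',(t[:2]-A[:2])@n,'rear->tcp along',(t[:2]-atz(p,(319,171),50)[:2])@d)
E
```

```text
['w1'] [ 470.1 -259.3] -22.456136176646716 -63.03269673187433
['w2'] [ 469.7 -260.3] -22.334783304750093 -69.29551121026314
['w1', 'w2'] [ 469.9 -259.8] -22.135288322440967 -65.6212087264619
axis [422.2 251.5  52. ] [533.7 283.   52. ] 15.779912100076888
rear [406.  246.9  50. ] front [538.3 284.5  58. ]
tcp [423.7 250.4 144. ] lat -1.4776338439639969 rear->tcp along 17.973329588286052
```

```bash
python3 -m inch '[[0.02,0.006,0,0,0.085],[0.04,0.0115,0,0,0.085],[0.0457,0.0129,0,0,0.085],[0.0457,0.0129,-0.03,0,0.085],[0.0457,0.0129,-0.06,0,0.085],[0.0457,0.0129,-0.085,0,0.085],[0.0457,0.0129,-0.1,0,0.085],[0.0457,0.0129,-0.1,0,0.06],[0.0457,0.0129,-0.1,0,0.045],[0.0457,0.0129,-0.1,0,0.03],[0.0457,0.0129,-0.1,0,0.027],[0.0457,0.0129,-0.1,0,0.025],[0.0457,0.0129,-0.1,0,0.02],[0.0457,0.0129,-0.1,0,0.01],[0.0457,0.0129,-0.1,0,0.01],[0.0457,0.0129,-0.1,0,0.01]]' 40; python3 -m inch '[[0,0,0,0,0.005],[0,0,0,0,0.005],[0,0,0.01,0,0.005],[0,0,0.03,0,0.005],[0,0,0.06,0,0.005],[0,0,0.1,0,0.005],[0,0,0.1,0,0.005],[0,0,0.1,0,0.005]]' 90; python3 look.py w11 cylinder
```

```text
clock: 17.3
ee_pos: [470.7, 263.1, 46.0]
ee_rot: [-177.7, 0.2, -164.5]
wrist_force: [0.2, -3.8, 6.2]
opening: 19.0
gripper_force: 35.3
clock: 18.1
ee_pos: [470.4, 264.1, 146.2]
ee_rot: [-177.8, 0.2, -164.4]
wrist_force: [-0.4, 0.2, -3.1]
opening: 16.3
gripper_force: 74.6
[469.7 263.6 145. ] [-177.8    0.1 -164.4] [30.6 17.5 -7.1 66.  -2.2 15. ]
cylinder [(array([316., 214.]), 0.76, array([488.8, 266.9]))]
```

Run:
```python
from h import *
import pickle
np.set_printoptions(precision=1,suppress=True,linewidth=200)
T=tool(); t=T[:3,3]; d=np.array([-T[0,0],-T[1,0],0]); d/=np.linalg.norm(d)
a=cap('side'); b=cap('scene'); w=cap('wrist')
for p in(a,b,w):
    print(p['shot'],[(np.round(q['point']),round(q['score'],2)) for q in robot.spot_in(p,'cylinder')[:3]],[(np.round(q['point']),round(q['score'],2)) for q in robot.spot_in(p,'rod_tip')[:2]])
    for h in(0,5,10): print(h,'mid',proj(p,t+[0,0,h]),'rear',proj(p,t-68*d+[0,0,h]),'tip',proj(p,t+107*d+[0,0,h]))
g=w['frame'].astype(int).mean(2)
for r in range(130,330,20): print(r,g[r,270:370:4].astype(int))
print('col',g[100:340:6,316].astype(int))
# side: brightness profile perpendicular (vertical) through points along axis
g=a['frame'].astype(int).mean(2)
for s in(-60,-45,45,60,95):
    u=proj(a,t+s*d+[0,0,5]); x,y=u.round().astype(int); print(s,u,g[y-16:y+17,x].astype(int))
```

```text
18 [(array([268., 144.]), 0.57)] [(array([268., 145.]), 0.65)]
0 mid [269. 145.] rear [252.1 151.9] tip [293.9 134.9]
5 mid [268.9 143.6] rear [252.  150.4] tip [293.8 133.5]
10 mid [268.8 142.2] rear [251.8 149. ] tip [293.8 132.2]
19 [] [(array([248., 233.]), 0.68)]
0 mid [245.4 233.2] rear [266.9 243.1] tip [213.6 218.6]
5 mid [245.2 231.8] rear [266.8 241.7] tip [213.4 217.2]
10 mid [245.  230.3] rear [266.6 240.2] tip [213.1 215.7]
20 [(array([314., 213.]), 0.71)] [(array([314., 213.]), 0.59)]
0 mid [311.6 254.4] rear [311.2 100. ] tip [312.  433.8]
5 mid [311.1 259. ] rear [310.6 100. ] tip [311.6 442. ]
10 mid [310.5 264. ] rear [310. 100.] tip [311.2 450.5]
130 [132 133 133 117 143 156 166  89  86  90  93 130 126 121 118 116 110 107  90  74  92  92  94  97 101]
150 [134 132 182 114 118 138 148 156  79  81  85 115 112 109 104 102  95  88  76  89  91 122 132 128  99]
170 [130  39  45  38 113 134  75  80  81  78  82  86  77 108 106 101  97  88  76  44  41  36  38  40  52]
190 [133 132 103 207 111  67  73  75  79  80  83  84  82  81  78  75  75  67  64 128 125 125 123 110 183]
21
[... 831 characters left out ...]
14 211 200 176 148 136 137 139 132 125 117 123 158 175 174 192 203 200 196 198 201 200 197 196]
-45 [257.8 148.1] [135 158 162 116  99 152 196 210 213 215 217 216 204 174 158 168 171 172 163 142 118 106  97  98 124 144 149 176 202 206 205 204 202]
45 [279.6 139.2] [ 41  41  51  66  92 100  96 142 167 155 169 195 205 209 215 212 202 186 166 139 124 155 198 216 219 218 218 217 212 201 183 165 148]
60 [283.1 137.8] [ 66  65  64  63  63  65  88 142 187 203 207 210 213 218 217 208 196 179 159 133 122 157 199 216 218 218 218 217 216 212 202 191 186]
95 [291.1 134.6] [ 63  63  62  62  61  60  60  61  61  61  65  79  86  91 141 188 203 187 164 183 207 213 214 216 217 218 218 218 218 219 218 218 217]
```

```bash
python3 -m inch '[[0,0,0.04,0,0.005],[0,-0.03,0.08,0,0.005],[-0.005,-0.07,0.1,-0.05,0.005],[-0.01,-0.11,0.1,-0.1,0.005],[-0.015,-0.15,0.1,-0.15,0.005],[-0.02,-0.19,0.1,-0.2,0.005],[-0.025,-0.23,0.1,-0.25,0.005],[-0.03,-0.27,0.1,-0.32,0.005],[-0.035,-0.31,0.1,-0.4,0.005],[-0.04,-0.35,0.1,-0.47,0.005],[-0.045,-0.39,0.1,-0.54,0.005],[-0.05,-0.43,0.1,-0.6,0.005],[-0.055,-0.46,0.1,-0.661,0.005],[-0.055,-0.49,0.1,-0.661,0.005],[-0.055,-0.5,0.1,-0.661,0.005],[-0.055,-0.5,0.1,-0.661,0.005],[-0.055,-0.5,0.1,-0.661,0.005],[-0.055,-0.5,0.1,-0.661,0.005]]'; python3 look.py w12 clip,jaw
python3 - <<'E'
from fit import *
np.set_printoptions(precision=1,suppress=True)
for ns in(['w12'],['w1','w2','w12']):
    r=fit(ns,[469.9,-259.3,-.39],65,43,12); print(ns,r.x[:2],np.degrees(r.x[2]),r.fun)
p=pickle.load(open('w12.pkl','rb')); H=hullpts(p,r.x,65,43,12); print(H[:,:2].min(0),H[:,:2].max(0))
T=tool();d=-T[:2,0];print(T[:3,3],np.degrees(np.arctan2(d[1],d[0])))
E
```

```text
clock: 20.45
ee_pos: [415.1, -235.2, 245.1]
ee_rot: [-177.8, 0.1, 157.8]
wrist_force: [0.6, -0.5, -2.4]
opening: 16.1
gripper_force: 75.1
[ 415.1 -235.2  245.2] [-177.8    0.1  157.8] [-28.1   8.3  -4.3  77.1  -2.2  -5.9]
clip [(array([352., 206.]), 0.96, array([ 465.3, -219.6])), (array([314., 213.]), 0.61, array([ 457.4, -260.4]))]
jaw [(array([351., 191.]), 0.72, array([ 449.3, -215.1]))]
['w12'] [ 466.7 -257.9] -23.059144319380195 -43.565812776086155
['w1', 'w2', 'w12'] [ 469.8 -259.4] -22.580101409702 -57.61612291746164
[280.6 158.2] [360.  270.7]
[ 415.2 -235.4  245.2] -22.219568684120993
```

```bash
python3 -m inch '[[0.025,-0.011,0,0,0.005],[0.054,-0.0235,0,0,0.005],[0.054,-0.0235,-0.04,0,0.005],[0.054,-0.0235,-0.08,0,0.005],[0.054,-0.0235,-0.12,0,0.005],[0.054,-0.0235,-0.125,0,0.005],[0.054,-0.0235,-0.125,0,0.005]]'
python3 - <<'E'
from h import *
np.set_printoptions(precision=1,suppress=True)
v=[]
for i in range(8):
    v.append(np.r_[robot.get_state()['ee_pos'],robot.get_state()['ee_rot']]); robot.capture('side')
v=np.array(v); print(v.mean(0),v.std(0)); T=tool(); n=-T[:2,1]; print(n)
for c in([469,-259],[469.9,-259.8],[466.7,-257.9]): 
    e=v.mean(0)[:2]-c; a=np.radians(-22.4); print('along',e@[np.cos(a),np.sin(a)],'lat(+y clip)',e@[-np.sin(a),np.cos(a)])
E
```

```text
clock: 21.3
ee_pos: [468.7, -259.2, 120.0]
ee_rot: [-177.8, -0.0, 157.7]
wrist_force: [0.9, 0.6, -0.6]
opening: 16.4
gripper_force: 75.1
[ 469.9 -260.1  121.7 -177.8    0.2  157.7] [0.5 0.4 0.7 0.  0.1 0. ]
[-0.4 -0.9]
along 1.260247039131351 lat(+y clip) -0.6729242862336374
along 0.1232993078000667 lat(+y clip) -0.27625079805901437
along 3.805880330424992 lat(+y clip) -0.8134630576015681
```

```bash
python3 -m inch '[[-0.0007,0.001,-0.02,0,0.005],[-0.0007,0.001,-0.038,0,0.005],[-0.0007,0.001,-0.045,0,0.005],[-0.0007,0.001,-0.049,0,0.005],[-0.0007,0.001,-0.052,0,0.005],[-0.0007,0.001,-0.055,0,0.005]]' 120; python3 -m inch '[[0,0,-0.003,0,0.005],[0,0,-0.005,0,0.005]]';  python3 -m inch '[[0,0,-0.002,0,0.005],[0,0,-0.004,0,0.005]]'
```

```text
clock: 22.3
ee_pos: [466.8, -260.7, 66.1]
ee_rot: [-177.5, 0.0, 157.6]
wrist_force: [-9.3, -7.3, 3.5]
opening: 13.9
gripper_force: 101.0
clock: 22.5
ee_pos: [466.7, -260.6, 60.6]
ee_rot: [-177.5, 0.0, 157.6]
wrist_force: [-7.8, -7.8, -1.7]
opening: 14.4
gripper_force: 99.0
clock: 22.7
ee_pos: [466.8, -260.4, 56.4]
ee_rot: [-177.5, -0.0, 157.6]
wrist_force: [-6.7, -7.8, -3.9]
opening: 14.2
gripper_force: 98.4
```

```bash
python3 -m inch '[[0,0,-0.003,0,0.005],[0,0,-0.006,0,0.005],[0,0,-0.009,0,0.005],[0,0,-0.010,0,0.005]]'; python3 -m inch '[[0,0,-0.0015,0,0.005],[0,0,-0.0015,0,0.005]]'
```

```text
clock: 23.1
ee_pos: [466.9, -259.8, 46.6]
ee_rot: [-177.6, -0.0, 157.6]
wrist_force: [-8.5, -4.4, 10.9]
opening: 14.1
gripper_force: 104.9
clock: 23.3
ee_pos: [467.0, -259.9, 46.5]
ee_rot: [-177.6, 0.0, 157.6]
wrist_force: [-11.8, -0.7, 15.4]
opening: 14.1
gripper_force: 107.9
```

```bash
python3 -m inch '[[0,0,0,0,0.018],[0,0,0,0,0.024],[0,0,0,0,0.03],[0,0,0,0,0.045],[0,0,0,0,0.06],[0,0,0,0,0.06],[0,0,0.02,0,0.06],[0,0,0.05,0,0.06],[0,0,0.08,0,0.06],[-0.03,0.0125,0.12,0,0.085],[-0.055,0.023,0.16,0,0.085],[-0.055,0.023,0.2,0,0.085],[-0.055,0.023,0.2,0,0.085],[-0.055,0.023,0.2,0,0.085]]'; python3 look.py w13 cylinder,clip,jaw,bottle,cup
python3 - <<'E'
from h import *
import pickle
np.set_printoptions(precision=1,suppress=True,linewidth=220)
w=pickle.load(open('w13.pkl','rb'));a=np.radians(-22.3);d=np.array([np.cos(a),np.sin(a),0]);n=np.array([-d[1],d[0],0]);m=np.array([469.3,-259,50])
S=cap('side')
for p,nm in((w,'wrist'),(S,'side')):
    g=p['frame'].astype(int).mean(2)
    print(nm,[(np.round(q['point']),round(q['score'],2)) for q in robot.spot_in(p,'cylinder')[:2]],'mid',proj(p,m),'tip',proj(p,m+107*d),'rear',proj(p,m-68*d))
    for s in(-60,-20,0,20,60,95):
        q=np.array([proj(p,m+s*d+n*k) if nm=='wrist' else proj(p,m+s*d+[0,0,k]) for k in range(-28,29,2)]); ij=q.round().astype(int)
        ok=(ij[:,0]>=0)&(ij[:,0]<640)&(ij[:,1]>=0)&(ij[:,1]<400); print(s,g[ij[ok,1],ij[ok,0]].astype(int))
E
```

```text
clock: 24.7
ee_pos: [413.9, -236.0, 245.5]
ee_rot: [-177.8, 0.2, 157.7]
wrist_force: [0.0, 0.8, -0.6]
opening: 84.9
gripper_force: 0.0
[ 413.4 -235.7  244.4] [-177.8    0.1  157.7] [-28.2   8.2  -4.6  77.   -2.2  -5.9]
cylinder [(array([317., 231.]), 0.78, array([ 476.3, -266.5])), (array([342., 214.]), 0.47, array([ 469.2, -234.4]))]
clip [(array([333., 220.]), 0.74, array([ 471.2, -245.5]))]
jaw [(array([344., 222.]), 0.86, array([ 477.4, -235.6]))]
bottle [(array([608., 237.]), 0.61, array([600.9,  26.1]))]
cup [(array([224., 322.]), 0.76, array([ 544.1, -414.6]))]
wrist [(array([317., 231.]), 0.78), (array([342., 214.]), 0.47)] mid [320.2 229. ] tip [319.7 319.2] rear [320.5 163.4]
-60 [ 55  52  53  55  19  18  26  71 105 124 133 143 155 173 165 157 151 150 134  93  37  29  25  53  54  45  33  34  41]
-20 [ 60  61  63  60  69  65  51  55  97 124 141 144 160 173 168 159 146 136 123 102  41  66  64  65  64  92 145 122  60]
0 [ 62  58  57  60  60  54  48  75  96 122 136 152 163 170 166 155 147 138 121  95  37  65  59  63  51 110 143 113  65]
20 [ 59  58  58  32  29  30  23  73 110 1
[... 438 characters left out ...]
25 146 146 168 187 187 199 199 208 219 219 220 213 213 200 200 186 190 190 206 214 214 215 215]
-20 [100 115 114 114 113 113 128 152 152 176 194 194 209 207 221 227 227 222 215 215 212 212 214 214 214 215 216 216 216]
0 [115 114 114 108 108 116 137 137 161 182 182 199 199 214 225 225 225 218 218 210 210 204 207 207 210 212 212 214 215]
20 [106 106 109 107 107 122 122 145 169 169 188 188 204 219 219 228 225 225 217 217 212 212 212 213 215 215 216 217 217]
60 [132 137 172 150 150 131 138 138 156 171 171 170 170 169 199 199 229 229 229 220 220 213 216 216 218 216 216 215 215]
95 [174 212 212 218 217 217 209 209 183 158 158 187 205 205 205 205 204 214 214 218 218 218 217 217 217 216 216 215 215]
```

```bash
python3 -m inch '[[0.03,-0.012,-0.03,0,0.04],[0.055,-0.023,-0.07,0,0.0],[0.055,-0.023,-0.11,0,0.0],[0.055,-0.023,-0.14,0,0.0],[0.055,-0.023,-0.15,0,0.0],[0.055,-0.023,-0.155,0,0.0],[0.055,-0.023,-0.155,0,0.0]]' 40;  python3 -m inch '[[0,0,-0.003,0,0],[0,0,-0.006,0,0],[0,0,-0.006,0,0]]'; python3 -m inch '[[0,0,-0.003,0,0],[0,0,-0.005,0,0],[0,0,-0.005,0,0]]'
```

```text
clock: 25.85
ee_pos: [468.7, -259.0, 90.2]
ee_rot: [-177.8, 0.1, 157.7]
wrist_force: [-0.4, -0.1, 1.1]
opening: -0.3
gripper_force: 0.0
clock: 26.15
ee_pos: [468.5, -258.9, 84.1]
ee_rot: [-177.8, 0.1, 157.7]
wrist_force: [-0.2, 0.1, -0.2]
opening: -0.0
gripper_force: 0.0
clock: 26.45
ee_pos: [468.1, -258.7, 78.3]
ee_rot: [-177.8, 0.1, 157.7]
wrist_force: [-0.7, 0.2, 1.0]
opening: -0.1
gripper_force: 0.0
```

```bash
python3 -m inch '[[0,0,-0.001,0,0],[0,0,-0.002,0,0],[0,0,-0.002,0,0]]'; python3 -m inch '[[0,0,-0.001,0,0],[0,0,-0.002,0,0],[0,0,-0.002,0,0]]'
```

```text
clock: 26.75
ee_pos: [468.3, -258.8, 76.5]
ee_rot: [-177.8, 0.1, 157.7]
wrist_force: [0.6, 0.2, -0.6]
opening: 0.2
gripper_force: 0.0
clock: 27.05
ee_pos: [468.3, -258.8, 74.5]
ee_rot: [-177.8, 0.1, 157.7]
wrist_force: [-0.2, -0.2, 0.5]
opening: -0.1
gripper_force: 0.0
```

```bash
python3 -c "
from plant import robot;print(robot.tips_ahead)"; python3 -m inch '[[0,0,-0.0015,0,0],[0,0,-0.0015,0,0]]'; python3 -m inch '[[0,0,-0.0015,0,0],[0,0,-0.0015,0,0]]'
```

```text
14.0
clock: 27.25
ee_pos: [468.2, -258.8, 72.9]
ee_rot: [-177.8, 0.1, 157.7]
wrist_force: [0.1, -0.0, 0.4]
opening: -0.0
gripper_force: 0.0
clock: 27.45
ee_pos: [468.2, -258.8, 71.4]
ee_rot: [-177.8, 0.1, 157.7]
wrist_force: [0.3, 0.1, -0.4]
opening: 0.0
gripper_force: 0.0
```

```bash
python3 -m inch '[[0,0,-0.0015,0,0],[0,0,-0.0015,0,0]]'; python3 -m inch '[[0,0,-0.0015,0,0],[0,0,-0.0015,0,0]]'; python3 -m inch '[[0,0,-0.001,0,0],[0,0,-0.001,0,0]]'; python3 look.py w14 cylinder,jaw,clip
python3 - <<'E'
from h import *
p=cap('side'); q=cap('scene')
for n in('cylinder','rod_tip','jaw','clip'): print(n,[[(np.round(d['point']),round(d['score'],2)) for d in robot.spot_in(x,n)[:2]] for x in(p,q)])
print(proj(p,(469,-259,50)),proj(q,(469,-259,50)))
E
```

```text
clock: 27.65
ee_pos: [468.2, -258.8, 69.9]
ee_rot: [-177.8, 0.1, 157.7]
wrist_force: [0.6, -1.1, -0.4]
opening: 0.1
gripper_force: 0.0
clock: 27.85
ee_pos: [468.3, -258.8, 68.4]
ee_rot: [-177.8, 0.1, 157.7]
wrist_force: [-0.5, 0.2, 0.4]
opening: -0.3
gripper_force: 0.0
clock: 28.05
ee_pos: [468.3, -258.8, 67.5]
ee_rot: [-177.8, 0.1, 157.7]
wrist_force: [-0.0, 0.3, -0.3]
opening: -0.3
gripper_force: 0.0
[ 468.3 -258.8   67.6] [-177.8    0.1  157.7] [-27.6  20.  -15.6  54.1  -2.2  -5.3]
cylinder [(array([308., 180.]), 0.72, array([ 441.7, -251.7]))]
jaw [(array([360., 174.]), 0.64, array([ 449.3, -225. ]))]
clip [(array([342., 193.]), 0.85, array([ 455.1, -237.2]))]
cylinder [[(array([359., 260.]), 0.71)], []]
rod_tip [[], []]
jaw [[(array([345., 252.]), 0.47)], [(array([370., 179.]), 0.58)]]
clip [[(array([365., 272.]), 0.8), (array([331., 212.]), 0.24)], [(array([369., 183.]), 0.64)]]
[357.41500902 260.38166095] [379.86464943 182.02077257]
```

Run:
```python
from h import *
import pickle
np.set_printoptions(precision=0,suppress=True,linewidth=250)
p=pickle.load(open('w14.pkl','rb')); T=tool(); t=T[:3,3]; d=-T[:3,0]
g=p['frame'].astype(int).mean(2)
for k in(-14,-5,0,5,10,20): print('tcp z+',k,proj(p,t+[0,0,k]))
for s in(-68,-60,-40,-20,-11,0): print('barrel top s',s,proj(p,np.array([469,-259,63.])+s*d))
for r in range(120,330,10): print(r,g[r,240:390:5].astype(int))
```

```text
tcp z+ -14 [313. 244.]
tcp z+ -5 [312. 252.]
tcp z+ 0 [311. 256.]
tcp z+ 5 [311. 261.]
tcp z+ 10 [310. 266.]
tcp z+ 20 [309. 277.]
barrel top s -68 [312. 104.]
barrel top s -60 [312. 123.]
barrel top s -40 [312. 170.]
barrel top s -20 [312. 213.]
barrel top s -11 [312. 231.]
barrel top s 0 [312. 253.]
120 [164 119  64 141  58  32  27  32  29  88 102 110 116 124 130 130 122 115 111  94  46  39  30  37  40  37  40  42  43  96]
130 [160  60  71  69  65  39  29  30  29  76 101 109 114 121 124 127 118 113 105  92  34  30  28  31  39  42  44  31  83  45]
140 [160  63  64  67  66  67  60  58  58  63  73  99 106 111 114 117 107 100  91  69  91  71  69  69  69  65  65  48  43  44]
150 [ 83  86  90  63  65  61  61  60  53  63  75 100 104 112 113 113 107  99   7  12  14   9   4  33  40  74  89  82  42  38]
160 [ 82  89  91  66  63  60  60  62  56  61  75  98 103 109 115 114 106 101  10  19   6  10   8  34  37  80  88  77  43  41]
170 [ 83  91  85  71  63  60  64  62  57  64  74  99 106 112 115 114 103 102   8  15  14  11  25  56  60  67  61  41  41  43]
180 [ 83  87  90  77  57  27  29  27  30 
[... 1088 characters left out ...]
172]
270 [162 162  52  63  59  60  57  60   6   4   7   2  46  47  27   5  45  44  48   1   3   0   9 150 147  75  69  73  72 181]
280 [163 162  66  62  59  58  53  61  11  11  11  38  48  51  25   3  45  50  50  18   9   9   6  41  42  74  72  70  71 182]
290 [164 163 112  55  60  61  42   7  10  12   5  16   7  10  27  11  72   7  16  13   7   4  11  14  42  67  66  69  65 186]
300 [  6  35 134  81 150   9   7  12  10  11  10  11   8   8   8   7  13   5   8   9   7   9   6   7  16  24  47  54  62   5]
310 [ 5  8 12 10 12 12  8  8 10  7  4 11  6  5  9  6  9 10 15 13 10 10  6 11  4  4  3 16  0  5]
320 [11 14  4  9 10  8  2 12  6  8  7  1  7 10 11 11 11  9  9  7 10 10  2  7  5  9 13 10  2  5]
```

```bash
python3 -m inch '[[0,0,-0.0015,0,0],[0,0,-0.003,0,0],[0,0,-0.003,0,0]]'
python3 - <<'E'
from h import *
import pickle
from scipy.ndimage import map_coordinates
from scipy.optimize import least_squares
a=np.radians(-22.4);d=np.array([np.cos(a),np.sin(a),0]);n=np.array([-d[1],d[0],0]);m=np.array([469,-259,0.])
# silhouette of a cylinder of radius 13 about an axis at (lat,z): tangent points
def sil(p,s,lat,z):
    C=m+s*d+lat*n+[0,0,z]; v=p['T'][:3,3]-C; v=v-d*(v@d); L=np.linalg.norm(v); v/=L; u=np.cross(d,v); c=13/L; sn=np.sqrt(1-c*c)
    return proj(p,C+13*(c*v+sn*u)),proj(p,C+13*(c*v-sn*u))
for nm,SS in(('w13',[(-55,-36),(-28,10)]),('w14',[(-60,-52)])):
    p=pickle.load(open(nm+'.pkl','rb')); g=cv2.GaussianBlur(p['frame'].astype(np.float32).mean(2),(0,0),.7)
    res=[]
    for lat in np.arange(-4,3,.5):
        for z in np.arange(40,75,1.):
            sc=0;N=0
            for lo,hi in SS:
                for s in np.arange(lo,hi,2.):
                    A,B=sil(p,s,lat,z); e=(A-B)/np.linalg.norm(A-B)
                    for P,o in((A,e),(B,-e)):
                        q=np.array([P+o*k for k in(-1.5,1.5)]); I=map_coordinates(g,[q[:,1],q[:,0]],order=1); sc+=np.clip(I[0]-I[1],0,60);N+=1
            res.append((sc/N,lat,z))
    res.sort(reverse=True); print(nm,[tuple(np.round(r,1).tolist()) for r in res[:6]])
E
```

```text
clock: 29.05
ee_pos: [468.2, -258.7, 64.3]
ee_rot: [-177.8, 0.1, 157.7]
wrist_force: [0.1, 0.0, 0.0]
opening: 0.2
gripper_force: 0.0
w13 [(32.8, -1.5, 40.0), (32.3, -1.0, 40.0), (32.1, -1.5, 41.0), (31.7, -1.0, 41.0), (31.6, -2.0, 40.0), (31.6, -0.5, 40.0)]
w14 [(26.9, -1.0, 54.0), (26.5, -1.0, 53.0), (26.4, -1.0, 55.0), (26.1, -1.0, 52.0), (25.8, -1.5, 51.0), (25.8, -1.5, 50.0)]
```

```bash
python3 -m inch '[[0,0,-0.0015,0,0],[0,0,-0.003,0,0],[0,0,-0.003,0,0]]';python3 -m inch '[[0,0,-0.0015,0,0],[0,0,-0.003,0,0],[0,0,-0.003,0,0]]'
```

```text
clock: 29.35
ee_pos: [468.2, -258.7, 61.4]
ee_rot: [-177.8, 0.1, 157.7]
wrist_force: [-0.8, 0.8, -0.1]
opening: 0.0
gripper_force: 0.0
clock: 29.65
ee_pos: [468.2, -258.8, 58.4]
ee_rot: [-177.8, 0.1, 157.7]
wrist_force: [0.1, 0.4, 0.2]
opening: -0.1
gripper_force: 0.0
```

Run:
```python
from h import *
p=cap('side'); f=p['frame'].astype(int)
T=tool(); t=T[:3,3]; print(t)
for k in(20,0,-14): print('tool',k,proj(p,t+[0,0,k]).round(1))
a=np.radians(-22.4);d=np.array([np.cos(a),np.sin(a),0])
for z in(50,):
    for s in(-68,-45,0,45,68,107): print(s,proj(p,np.array([469,-259,z])+s*d).round(1))
def ch(c):
    r,g,b=c; m=(r+g+b)/3
    if r-b>60: return 'Y' if g>90 else 'R'
    return '#@%+=-. '[min(7,int(m//32))]
print(p['T'][:3,3].round())
print('    '+''.join(str(x//10%10) if x%10==0 else ' ' for x in range(315,410)))
for y in range(225,292): print(y,''.join(ch(f[y,x]) for x in range(315,410)))
```

```text
[ 468.23505116 -258.76230159   58.4857349 ]
tool 20 [357.6 251.4]
tool 0 [357.2 257.8]
tool -14 [357.  262.1]
-68 [330.2 262.6]
-45 [339.4 261.8]
0 [357.4 260.4]
45 [375.2 258.9]
68 [384.3 258.2]
107 [399.5 256.9]
[  -52. -1004.   806.]
         2         3         4         5         6         7         8         9         0         
225 ...--=%%%%%%%%%%+======-............+@@@@##@@@@%@@@@@+-............................-=+%++++++++
226 ....--==========-------............-+@#@@##@@@%%%@@@@+-............................-=+%++++++++
227 .....----------....................-+#######@@%%%%@@%=-............................-=+%++++++++
228 ........--.........................-+##@####@%++++@@+-.............................-+++++++++++
229 ...................................-+#######@%+==+%@=-.............................-+++++++++++
230 ...................................-+@######@%+==+%%=.............................-=+%+++++++++
231 ...................................-+@######@%+==+%%=...........................---=+++++++++++
232 ...................................-+@######@%+==+%%=......
[... 5236 characters left out ...]

285 =================++%+==+++++++%%@@@@@@@@%%%%%%%%%%%%%%%@@@@@@@@@@@@@@%+=-......................
286 +++++++++++++==++++%+++++++++%%%@@@@@@@@@@%%@@@@@@@@@@@@@%%%++++++=====-.......................
287 ==============-====%%%%%%%%%%%@@@@@@@@@@@@@@%%%%%++++++=====-------.--.........................
288 -------------------+%@@@@@@@@@@@@@%%%%%+++++=====----------....................................
289 ..................-+%%%%+++++%%%%%%++++=--------...............................................
290 ..................-====------=+++++++++=-......................................................
291 ...................----......-==========-......................................................
```

```bash
python3 -m inch '[[0,0,-0.0015,0,0],[0,0,-0.003,0,0],[0,0,-0.003,0,0]]'; python3 -m inch '[[0,0,-0.0015,0,0],[0,0,-0.003,0,0],[0,0,-0.003,0,0]]'
```

```text
clock: 30.0
ee_pos: [468.2, -258.8, 55.4]
ee_rot: [-177.8, 0.1, 157.7]
wrist_force: [0.2, -0.1, 0.5]
opening: 0.1
gripper_force: 0.0
clock: 30.3
ee_pos: [468.4, -258.9, 53.1]
ee_rot: [-177.8, 0.1, 157.7]
wrist_force: [-1.5, 0.5, 5.1]
opening: -0.3
gripper_force: 2.8
```

```bash
python3 -m inch '[[0,0,-0.001,0,0],[0,0,-0.002,0,0],[0,0,-0.002,0,0]]'; python3 -m inch '[[0,0,0.01,0,0],[0,0,0.04,0,0],[0,0,0.08,0,0],[0,0,0.12,0,0],[-0.03,0.012,0.16,0,0],[-0.055,0.023,0.19,0,0.03],[-0.055,0.023,0.19,0,0.03],[-0.055,0.023,0.19,0,0.03]]'; python3 look.py w15 cylinder,jaw,clip
```

```text
clock: 30.6
ee_pos: [468.5, -259.0, 52.7]
ee_rot: [-177.7, 0.2, 157.7]
wrist_force: [-6.8, 3.5, 24.7]
opening: -0.3
gripper_force: 12.3
clock: 31.4
ee_pos: [413.5, -236.0, 241.6]
ee_rot: [-177.8, 0.2, 157.7]
wrist_force: [-0.4, 0.4, 0.1]
opening: 29.9
gripper_force: 0.0
[ 413.5 -235.9  240.5] [-177.8    0.1  157.7] [-28.2   8.2  -5.   76.4  -2.2  -5.9]
cylinder [(array([317., 232.]), 0.96, array([ 476.3, -265.9])), (array([608., 240.]), 0.34, array([601.3,  23.1]))]
jaw [(array([346., 220.]), 0.84, array([ 475. , -232.7]))]
clip [(array([333., 221.]), 0.77, array([ 471.3, -246. ]))]
```

```bash
python3 -c "
from plant import robot;print(robot.close_job())"
```

```text
the job is handed in; nothing more can be done
None
```

I handed the job in at 31 s without seeing a verdict: the cylinder rests in the fork clip with its rod towards the red scale and is released. The jaw's opening in passing and its closing over the barrel, and the final height, I inferred from forces and image measurements.

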